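# Turn a covered valve lever and relatch both hoods

## Robot

A 6-joint arm with a two-finger parallel gripper is mounted at the origin on the work surface. World frame = base frame: x ahead of the robot, y to its left, z up, the work surface at z = 0. Lengths are in m, angles in rad, forces in N, time in s.
With the tool pointing down it reaches from about 0.3 to 0.875 m from the base axis. Payload 4.2 kg.
Tool frame: the origin (TCP) lies at the very end of the fingers, on their centre line; the grasp point (between the pads) lies behind it (env.tcp_to_grasp is the z of the grasp point in the tool frame, in m); z points along the fingers, y is the line along which they close (so a half turn about z gives the same grasp; the last joint's range is limited). The gripper opens to 85 mm and grips with 20 to 120 N. Pads are 22 mm wide; open, the fingers measure 114 mm over their backs; the gripper's body (76 mm by 85 mm) begins 54 mm behind the grasp point. The pads swing forward as they close: fully open they stand 13 mm farther back than shut.
Start: joints at [1.156, 0.32, 1.565, -0, 1.257, -0.02], TCP at [0.221, 0.531, 0.206] pointing down, gripper open.
Joint ranges: [-3.11, 3.11], [-0.84, 2.01], [0.21, 2.61], [-1.34, 4.49], [0.05, 2.63], [-2.56, 2.56]. Speed limits (rad/s): [2.57, 2.57, 3.14, 3.14, 3.14, 3.14].

## Interface

Orientations are given as a 3x3 rotation matrix whose columns are the frame's x, y, z axes.
In Python, from plant import env gives the robot as it stands.
- The arm moves only by the tool servo_tool, never from a script. Its argument "series" is a list of rows, each a list of 5 numbers: the finger opening in mm, from 0 to 85.4, then the shift along the tool's x, y, z in mm, then the turn about the tool's z in degrees. In form: [[jaw, dx, dy, dz, roll], ...]. A call has 1 to 12 rows; each row is the pose to reach, as a shift and turn from the pose commanded when the call began, along the tool's axes at that moment; what a row does not reach only later rows make up. A row lasts 1/12 s, in which the tool goes at most 41.7 mm and 7.16 degrees, less where a joint would pass 70% of its speed; a pose out of reach is approached as far as the arm can. A call with a gripper value outside its range is refused whole. The fingers move at their own pace and stop on an object; "newtons" is the grip in N (left out, the last holds). Time passes only in rows, so rows that repeat a pose let the fingers close. It gives the time, the measured TCP pose, the force, the opening and the grip force at its end, in the units of the state.
- env.read_state(): the state, without advancing time (a new reading comes with each control period).
- env.get_image(name): name is "scene" or "top"; returns the picture (384x512x3 uint8, red, green, blue); there is no depth.
- env.camera_info(name): a dict with "mtx" (3x3 intrinsics, pixels), "R" (3x3) and "t" (3): a world point X has camera coordinates R X + t. Camera axes: x right, y down, z forward; pixel columns grow to the right and rows downward; lengths in m; the calibration is good to about 2 mm. A picture is of the moment at which its call begins. camera_info takes no time and is no camera call.
- env.job_done(): hands the job in; it is judged then, once.
The state is a dict: "t": time; "joint_pos": joint angles; "joint_vel": joint speeds; "joint_torque": joint torques, N m; "tcp_pos": TCP position; "tool_rot": TCP orientation; "contact_force": force on the tool from outside, world axes, zero at the start; "moment": the same for the moment, N m; "width": opening from 0.0 (shut) to 1.0 (fully open); "grasp_force": force on a finger pad.
Only numpy, scipy, OpenCV 4.12 (cv2) and the standard library are available. Lean on these libraries where they do the work, as an engineer would, in place of code of your own. Each camera call takes 0.05 s, during which the arm holds its last target. There are 200 camera calls.

## Task

Of the two valve units on the bench, one hood is latched shut and the other has been left sprung open. Press the shut hood to release it, push the lever under it right over to the side of the brass pipe stub, where the lever in the open unit already leans, and then press both hoods down until they are latched shut. Leave both levers leaning to that side and do not disturb the bottle, jar, beaker or wrench.

Things in the scene. Friction and masses are not known exactly. Their poses are not given: they have to be found in the camera images.
- unit_a: the valve unit whose hood starts latched shut: fixed white box 130 (x) x 100 (y) x 48 mm high, with a brass pipe stub on its +y (left) side and a raised grey deck 88 x 62 mm, top at 64 mm. Origin: centre of its underside on the bench. Its x axis points away from the hinge, towards the catch, z up; it may be yawed
- unit_b: the identical unit whose hood starts sprung open; same frame
- hood_a_hinge (a point): middle of the hinge line of unit a's hood, at (-50, 0, 60) mm in the unit's frame, with the unit's axes; the hinge line runs along the unit's y. The hood is a blue five-sided cover, open underneath; latched, it extends from the hinge 100 mm along the unit's +x, is 72 mm wide (y) and its flat top is 50 mm above the hinge (110 mm above the bench)
- hood_b_hinge (a point): the same for unit b
- hood_a_pad (a point): centre of the grey thumb pad on the outer face of the top of hood a, 78 mm along x from the hinge and 50 mm above it when latched; moves and turns with the hood. 1 N at the pad moves the hood, 3 N holds it at its lower stop. A light sprung hood bounces ahead of a quick push, so a force stop can trip early: make the last 10 mm slowly
- hood_b_pad (a point): the same for hood b
- hood_a (a joint): angle of hood a, rad: 0 = latched by a push-push latch, positive = swung up and back towards the robot, -0.08 = pressed to its lower stop. A spring pushes it open to 1.5, where its top stands upright facing the robot, its highest edge 163 mm above the bench. Pressing the latched hood beyond -0.05 (5 mm down at the edge far from the hinge) and letting go releases it: it rises to 1.5 in about 1.5 s
- hood_b (a joint): the same for hood b; starts near 1.5 (open). To latch either open hood: swing it down against the spring, press beyond -0.05, best to the lower stop, and let go: it comes to rest at 0. One press too many releases it again
- lever_a (a joint): angle of unit a's lever in rad: 0 upright, positive leans to the unit's +y (the brass stub's side), stops at -0.5 and +0.5. Starts on the negative side. It stays where it is left; about 1 N at its grip moves it
- lever_b (a joint): the same for unit b's lever, already on the positive side
- lever_a_tip (a point): top of unit a's lever: black grip 13 mm thick, 14 mm long, on a steel stem; 30 mm above its pivot at (2, 0, 66) mm in the unit's frame (under the hood when shut). It swings along the unit's y. Beyond it on the deck, centred at x = 31 mm, stands the black catch housing, 20 (x) x 34 (y) mm, its top 82 mm above the bench
- lever_b_tip (a point): the same for unit b
- bottle: bystander: capped glass bottle 70 mm in diameter, 130 mm high, loose; origin at the centre of its underside
- jar: bystander: amber jar 50 mm in diameter, 60 mm high, loose
- beaker: bystander: open glass beaker 60 mm in diameter, 70 mm high, loose
- wrench: bystander: steel wrench 150 mm long, lying loose on the bench between the units

How it is judged:
By the outcome, as a careful person would: the job done as asked, in the order asked, and still so for the second after the job is handed in, with the robot touching nothing.
It also fails if it takes over 66 s, if anything falls off the work surface, if the arm or the gripper's body presses on something with over 40 N, if the wrist force passes 120 N, or if a joint passes its speed limit or range.

## Working session

There is one attempt and no reset: what is moved stays moved. The work goes in short steps, Python scripts to look and compute and a tool call to move; the robot and the scene stay as the last step left them, time stands still between calls to the robot, and variables do not carry over. Pictures are saved under pics/ and viewed, at most 10 in all, crops included, and the job is handed in when it is done.

Besides the shell and the picture viewer there is one more tool, called after ">>>" as name([rows], argument=value, ...), one row to a line, values as JSON. servo_tool: Moves the arm, as the interface text tells. Its arguments: {"type":"object","properties":{"series":{"type":"array"},"newtons":{"type":"number"}},"required":["series"]}

```bash
mkdir -p pics; python3 - <<'E'
from plant import env
import cv2,numpy as np
for n in("top","scene"):
    im=env.get_image(n); cv2.imwrite(f"pics/{n}0.png",cv2.resize(im[:,:,::-1],(800,600),interpolation=cv2.INTER_CUBIC))
    c=env.camera_info(n); print(n,c["mtx"].tolist(),np.round(c["R"],4).tolist(),np.round(c["t"],4).tolist())
s=env.read_state(); print(s["t"],s["tcp_pos"],np.round(s["tool_rot"],3).tolist(),env.tcp_to_grasp,s["width"])
E
```

```text
top [[355.54805031071044, 0.0, 261.6462949694655], [0.0, 355.54805031071044, 195.92423190510155], [0.0, 0.0, 1.0]] [[0.0182, -0.9997, -0.0148], [-0.9959, -0.0168, -0.0887], [0.0885, 0.0164, -0.9959]] [0.0047, 0.6786, 0.9824]
scene [[362.9464156471828, 0.0, 267.35699922530523], [0.0, 362.9464156471828, 193.05272380586757], [0.0, 0.0, 1.0]] [[0.7851, 0.6191, -0.0203], [0.328, -0.4434, -0.8342], [-0.5254, 0.6482, -0.5511]] [-0.5245, -0.1442, 1.534]
0.1 [0.2209959  0.53033262 0.20516533] [[-0.923, 0.385, -0.001], [0.385, 0.923, -0.001], [0.0, -0.002, -1.0]] -0.0187 1.0006977279990255
```

View pics/top0.png

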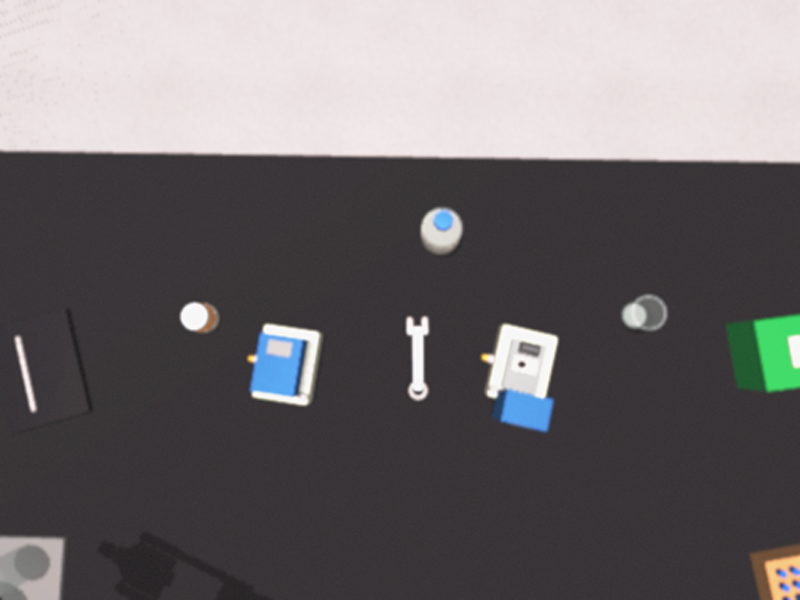

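View pics/scene0.png

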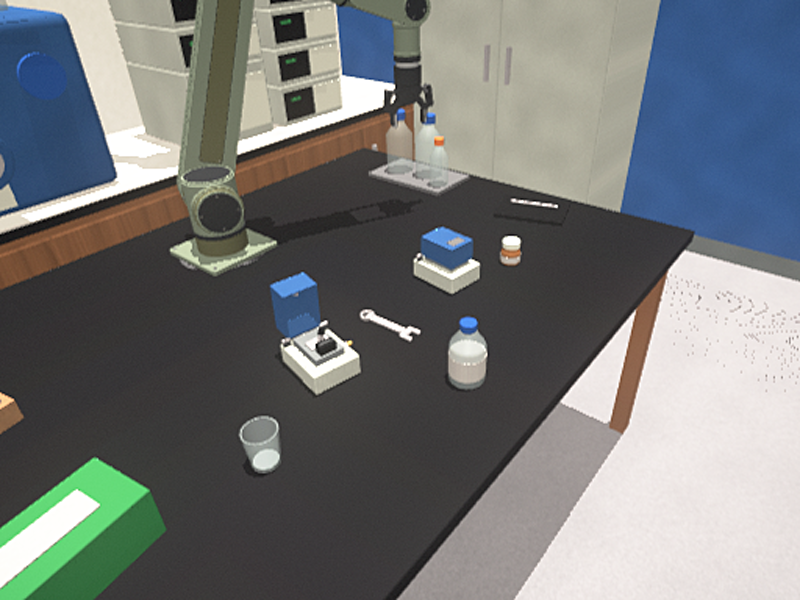

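The two pictures show unit A (shut) near top px (286,364) and unit B (open) near (523,362). Both stubs point left (+y), and both units are yawed slightly. I'll zoom in on both for a fit.

```bash
python3 - <<'E'
import cv2,numpy as np
from plant import env
im=env.get_image("top")[:,:,::-1]
a=im[200:270,150:215];b=im[200:285,300:365]
f=lambda x:cv2.resize(x,None,fx=6,fy=6,interpolation=cv2.INTER_CUBIC)
A=f(im[200:280,150:215]);B=f(im[200:280,300:365])
cv2.imwrite("pics/crop.png",np.hstack([A,B]))
E
```

```text
(no output)
```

View pics/crop.png

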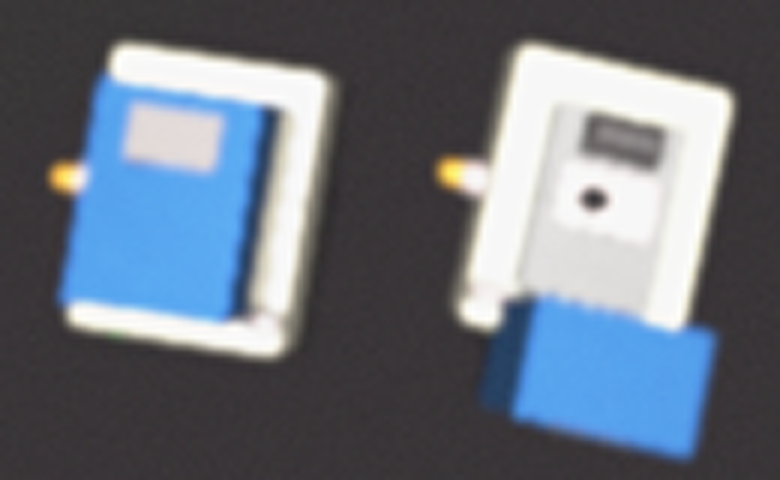

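The crop shows hood A's top corners at (103,78), (265,105), (228,320) and (62,303), with its pad at (173,137). White box A has corners at (115,42), (330,75) and (285,357). Box B's corners are (515,42), (735,92) and (457,322), with the catch at (624,142) and the lever tip at (595,200). Next I'll fit poses to these.

```bash
cat > h.py <<'E'
import numpy as np
from plant import env
def proj(X,n="top"):
    c=env.camera_info(n); p=(np.asarray(X)@np.array(c["R"]).T+c["t"])@np.array(c["mtx"]).T
    return p[:,:2]/p[:,2:]
def w(pose,P):
    x,y,a=pose; c,s=np.cos(a),np.sin(a); P=np.asarray(P,float)/1000
    return np.c_[x+c*P[:,0]-s*P[:,1], y+s*P[:,0]+c*P[:,1], P[:,2]]
E
python3 - <<'E'
from h import *
from scipy.optimize import least_squares
A=[((115,42),(65,50,48)),((330,75),(65,-50,48)),((285,357),(-65,-50,48)),
((103,78),(50,36,110)),((265,105),(50,-36,110)),((228,320),(-50,-36,110)),((62,303),(-50,36,110)),((173,137),(28,0,110))]
B=[((515,42),(65,50,48)),((735,92),(65,-50,48)),((457,322),(-65,50,48)),((624,136),(31,0,82))]
for n,L,off,g in(("A",A,(150,200),(.5,.25,-.1)),("B",B,(235,200),(.5,-.1,-.1))):
    uv=np.array([l[0] for l in L],float); uv=(uv+.5)/6-.5+off
    P=[l[1] for l in L]
    r=least_squares(lambda q:(proj(w(q,P))-uv).ravel(),g,loss="soft_l1")
    print(n,r.x.round(4)); print((proj(w(r.x,P))-uv).round(1).tolist())
    if n=="A": print("pad",w(r.x,[(28,0,110)]),"tip",w(r.x,[(2,-14,92),(2,14,92)]))
    else:
        # lever tip
        print("B levertip pred px", ((proj(w(r.x,[(2,14,92)]))-off+.5)*6-.5).round(0),"pad shut",w(r.x,[(28,0,110)]), w(r.x,[(-50,0,60)]))
E
```

```text
A [ 0.5704  0.234  -0.1277]
[[0.2, 0.5], [-0.5, 0.1], [-0.5, -0.3], [-0.0, -0.5], [0.0, -1.0], [-0.1, 1.4], [0.3, 0.1], [0.4, 0.0]]
pad [[0.59813392 0.23043349 0.11      ]] tip [[0.57056255 0.21985901 0.092     ]
 [0.57412878 0.24763097 0.092     ]]
B [ 0.5753 -0.1849 -0.2074]
[[0.5, 0.2], [-0.8, -0.1], [0.3, -0.5], [-0.1, 0.3]]
B levertip pred px [[583. 195.]] pad shut [[ 0.60271673 -0.19062507  0.11      ]] [[ 0.52638901 -0.17456019  0.06      ]]
```

The fits agree to about half a pixel. Next I'll write a helper that turns unit-frame targets into tool shifts.

```bash
cat >> h.py <<'E'
A=(.5704,.2340,-.1277); B=(.5753,-.1849,-.2074)
def go(unit,pts):
    s=env.read_state(); R=np.array(s["tool_rot"]); p=np.array(s["tcp_pos"])
    yaw=np.degrees(np.arctan2(R[1,1],R[0,1])); roll=yaw-(90+np.degrees(unit[2]))
    print("t",round(s["t"],2),"roll",round(roll,1),"F",np.round(s["contact_force"],1))
    c,q=np.cos(unit[2]),np.sin(unit[2]); d=p-[unit[0],unit[1],0]
    print("now in unit mm",np.round([1e3*(c*d[0]+q*d[1]),1e3*(-q*d[0]+c*d[1]),1e3*p[2]],1))
    for P,x in zip(pts,w(unit,pts)): print(P,np.round(R.T@(x-p)*1e3,0).tolist())
E
python3 -c "
from h import *
go(A,[(28,0,205),(28,0,125)])"
```

```text
t 0.15 roll -15.3 F [-0.2 -0.5  0.1]
now in unit mm [-384.3  249.5  205.3]
(28, 0, 205) [-464.0, -132.0, 0.0]
(28, 0, 125) [-464.0, -132.0, 80.0]
```

>>> servo_tool([
  [0,-38,-11,0,-5],
  [0,-76,-22,0,-10],
  [0,-114,-33,0,-15.3],
  [0,-152,-43,0,-15.3],
  [0,-190,-54,0,-15.3],
  [0,-228,-65,0,-15.3],
  [0,-266,-76,0,-15.3],
  [0,-304,-87,0,-15.3],
  [0,-342,-98,0,-15.3],
  [0,-380,-108,0,-15.3],
  [0,-420,-120,0,-15.3],
  [0,-464,-132,0,-15.3],
], newtons=40)

```text
t: 1.15
tcp_pos: [0.5965, 0.2313, 0.2056]
tool_rot: [[-0.992, 0.127, -0.001], [0.127, 0.992, -0.0], [0.001, -0.0, -1.0]]
contact_force: [-0.2, 0.5, 0.1]
width: -0.005
grasp_force: 0.0
```

>>> servo_tool([
  [0,0,0,0,0],
  [0,0,0,0,0],
  [0,0,0,0,0],
])

```text
t: 1.4
tcp_pos: [0.595, 0.2329, 0.2053]
tool_rot: [[-0.992, 0.128, -0.002], [0.128, 0.992, 0.0], [0.002, -0.0, -1.0]]
contact_force: [0.8, 0.3, -0.2]
width: 0.001
grasp_force: 0.0
```

```bash
python3 -c "
from h import *
go(A,[(28,0,118),(28,0,104)])
import cv2
im=[env.get_image(n)[:,:,::-1] for n in('top','scene')]
f=lambda x:cv2.resize(x,(400,400),interpolation=cv2.INTER_CUBIC)
cv2.imwrite('pics/p1.png',np.hstack([f(im[0][180:280,130:230]),f(im[1][90:220,220:350])]))"
```

```text
t 1.4 roll -0.0 F [ 0.8  0.3 -0.2]
now in unit mm [ 24.6   2.  205.3]
(28, 0, 118) [-4.0, -2.0, 87.0]
(28, 0, 104) [-4.0, -2.0, 101.0]
```

View pics/p1.png

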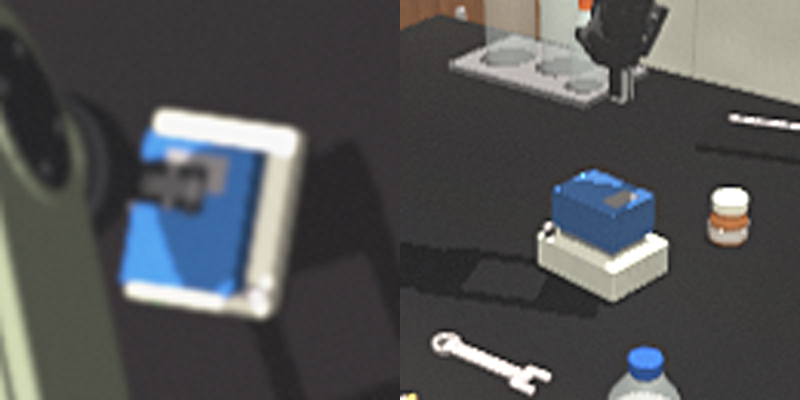

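The picture shows the closed fingers above hood A, by the pad (left crop about (180,185), pad about (200,170)). I'll descend now.

>>> servo_tool([
  [0,-2,-1,30,0],
  [0,-4,-2,60,0],
  [0,-4,-2,78,0],
  [0,-4,-2,86,0],
  [0,-4,-2,88,0],
  [0,-4,-2,90,0],
  [0,-4,-2,92,0],
  [0,-4,-2,94,0],
  [0,-4,-2,96,0],
  [0,-4,-2,98,0],
  [0,-4,-2,99,0],
  [0,-4,-2,99,0],
])

```text
t: 2.5
tcp_pos: [0.5992, 0.2304, 0.1068]
tool_rot: [[-0.992, 0.127, -0.0], [0.127, 0.992, 0.0], [0.0, 0.0, -1.0]]
contact_force: [-0.0, 0.5, -0.1]
width: -0.002
grasp_force: 0.0
```

>>> servo_tool([
  [0,0,0,1,0],
  [0,0,0,2,0],
  [0,0,0,3,0],
  [0,0,0,4,0],
  [0,0,0,4,0],
  [0,0,0,4,0],
])

```text
t: 3.0
tcp_pos: [0.5992, 0.2305, 0.1028]
tool_rot: [[-0.992, 0.127, -0.0], [0.127, 0.992, 0.0], [0.0, 0.0, -1.0]]
contact_force: [-0.3, 0.1, -0.0]
width: 0.002
grasp_force: 0.0
```

>>> servo_tool([
  [0,0,0,0.7,0],
  [0,0,0,1.4,0],
  [0,0,0,2,0],
  [0,0,0,2,0],
])

```text
t: 3.33
tcp_pos: [0.5992, 0.2304, 0.1008]
tool_rot: [[-0.992, 0.127, -0.0], [0.127, 0.992, 0.0], [0.0, -0.0, -1.0]]
contact_force: [-0.8, 0.2, 0.3]
width: 0.0
grasp_force: 0.0
```

```bash
python3 -c "
from h import *
import cv2
im=[env.get_image(n)[:,:,::-1] for n in('top','scene')]
f=lambda x:cv2.resize(x,(400,400),interpolation=cv2.INTER_CUBIC)
cv2.imwrite('pics/p2.png',np.hstack([f(im[0][180:280,130:230]),f(im[1][120:200,250:330])]))"
```

```text
(no output)
```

View pics/p2.png

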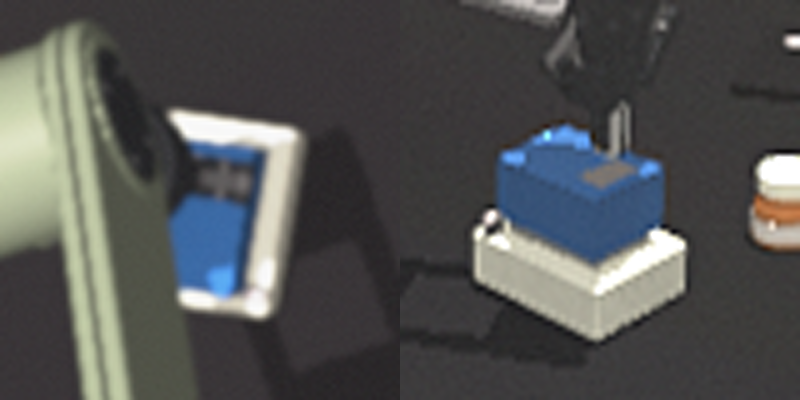

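In the picture, the fingertip (scene px about (294,151.6)) sits just behind the pad (about (291.6,154.6)), and there's no force. I'll check the pose against the scene camera.

```bash
python3 -c "
from h import *
s=env.read_state();p=np.array(s['tcp_pos']);print(p,s['contact_force'])
print('tcp',proj([p,p+[0,0,.01]],'scene'),'top',proj([p]))
for z in(100,105,110): print(z,proj(w(A,[(28,0,z),(50,36,z),(50,-36,z),(-50,-36,z),(-50,36,z)]),'scene').round(1).tolist())
print(proj(w(A,[(65,50,48),(65,-50,48),(-65,-50,48),(65,-50,0)]),'scene').round(1).tolist())
print(proj(w(B,[(65,50,48),(65,-50,48),(-65,-50,48),(65,-50,0)]),'scene').round(1).tolist())"
```

```text
[0.59920976 0.23047512 0.10089934] [-0.92356769 -0.4976429   0.18308647]
tcp [[291.27942696 156.01742412]
 [291.32386737 153.54562602]] top [[179.6915423  222.06030013]]
100 [[291.0, 156.2], [302.2, 154.7], [288.7, 161.6], [268.8, 152.7], [282.3, 146.4]]
105 [[291.1, 154.9], [302.2, 153.5], [288.8, 160.4], [268.8, 151.5], [282.3, 145.2]]
110 [[291.1, 153.7], [302.3, 152.3], [288.8, 159.1], [268.8, 150.3], [282.3, 144.0]]
[[307.3, 167.2], [289.0, 177.3], [263.6, 165.0], [288.8, 188.6]]
[[230.6, 225.3], [201.3, 240.0], [178.9, 218.8], [203.3, 252.7]]
```

>>> servo_tool([
  [0,0,0,0.5,0],
  [0,0,0,1,0],
  [0,0,0,1.5,0],
  [0,0,0,2,0],
])

```text
t: 3.77
tcp_pos: [0.5992, 0.2305, 0.0989]
tool_rot: [[-0.992, 0.127, -0.0], [0.127, 0.992, 0.0], [0.0, 0.0, -1.0]]
contact_force: [0.4, 0.9, -0.5]
width: 0.0
grasp_force: 0.0
```

```bash
python3 -c "
from h import *
import cv2
im=env.get_image('scene')[:,:,::-1]
s=env.read_state();print(s['tcp_pos'],s['contact_force'],s['joint_torque'])
cv2.imwrite('pics/p3.png',cv2.resize(im[125:180,255:325],(763,600),interpolation=cv2.INTER_LANCZOS4))"
```

```text
[0.59914765 0.23042399 0.09874737] [-0.51114094 -0.38381854 -0.460883  ] [ 1.14937087e-03 -4.95450854e+01 -2.16976011e+01  2.13744834e-04
 -1.00746774e-02  2.54944200e-05]
```

View pics/p3.png

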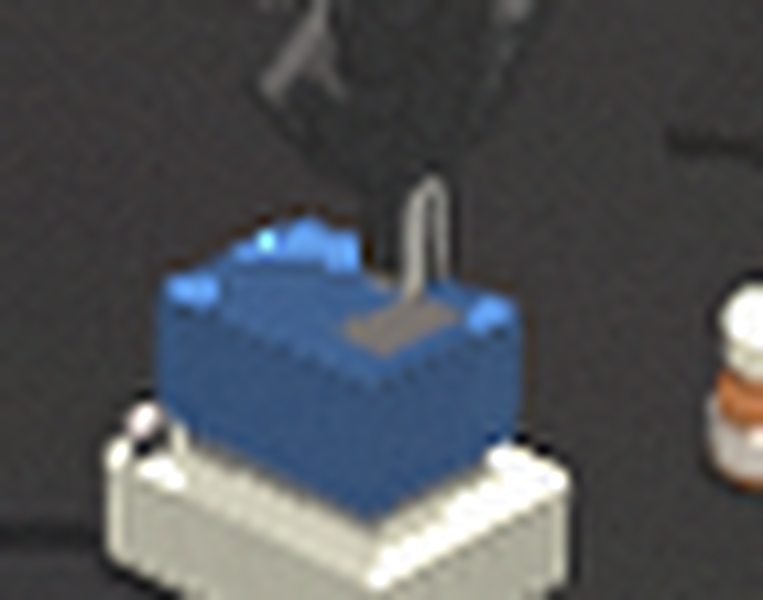

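The fingertips still look above the hood, and the hood is not depressed. The real fingertips seem higher than the reported TCP, so I'll keep going slowly and watch the force.

>>> servo_tool([
  [0,0,0,1,0],
  [0,0,0,2,0],
  [0,0,0,3,0],
  [0,0,0,4,0],
  [0,0,0,5,0],
  [0,0,0,6,0],
])

```text
t: 4.32
tcp_pos: [0.5992, 0.2304, 0.0928]
tool_rot: [[-0.992, 0.127, -0.0], [0.127, 0.992, 0.0], [0.0, 0.0, -1.0]]
contact_force: [-1.0, -0.4, -0.7]
width: -0.001
grasp_force: 0.0
```

```bash
python3 -c "
from h import *
s=env.read_state();print(s['tcp_pos'],s['contact_force'])
for z in(0,.01,.02,.03):print(z,proj([[.595,.2329,.2053+z]],'scene'))"
```

```text
[0.59921077 0.23044    0.09277534] [-1.00320095 -0.38236132 -0.69078008]
0 [[291.16934564 128.62639662]]
0.01 [[291.21520761 125.92820184]]
0.02 [[291.26147458 123.20617939]]
0.03 [[291.30815194 120.46001223]]
```

>>> servo_tool([
  [0,0,0,1,0],
  [0,0,0,2,0],
  [0,0,0,3,0],
  [0,0,0,4,0],
  [0,0,0,5,0],
  [0,0,0,6,0],
])

```text
t: 4.82
tcp_pos: [0.5992, 0.2305, 0.0868]
tool_rot: [[-0.992, 0.127, -0.0], [0.127, 0.992, 0.0], [0.0, 0.0, -1.0]]
contact_force: [-0.4, -1.3, 0.0]
width: 0.001
grasp_force: 0.0
```

```bash
python3 -c "
from h import *
import cv2
s=env.read_state();print(s['tcp_pos'],s['contact_force'])
print(proj([[.595,.2329,.2053],[.595,.2329,.23]]))
im=env.get_image('scene')[:,:,::-1]
cv2.imwrite('pics/p4.png',cv2.resize(im[125:180,255:325],(763,600),interpolation=cv2.INTER_LANCZOS4))"
```

```text
[0.59920301 0.23048983 0.08679605] [-0.36028275 -1.32730069  0.04447354]
[[167.72180397 223.14976534]
 [164.70798494 223.01463153]]
```

View pics/p4.png

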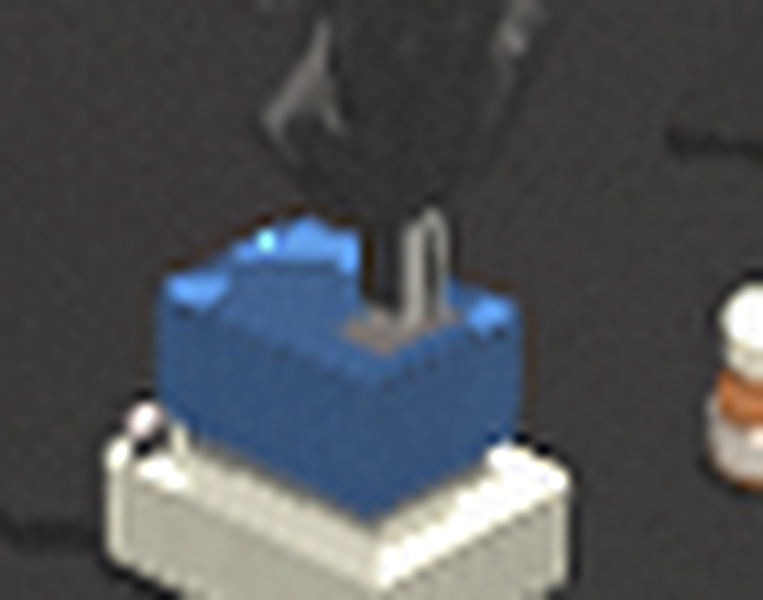

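The fingertip is now right over the pad (crop about (403,322)), so contact is near. The tip offset is about 24 mm. Pressing on.

>>> servo_tool([
  [0,0,0,1,0],
  [0,0,0,2,0],
  [0,0,0,3,0],
  [0,0,0,4,0],
])

```text
t: 5.2
tcp_pos: [0.5998, 0.2305, 0.0832]
tool_rot: [[-0.992, 0.127, 0.001], [0.127, 0.992, 0.0], [-0.001, 0.001, -1.0]]
contact_force: [1.2, -0.1, 1.6]
width: 0.003
grasp_force: 0.6
```

>>> servo_tool([
  [0,0,0,0.7,0],
  [0,0,0,1.4,0],
  [0,0,0,2,0],
])

```text
t: 5.45
tcp_pos: [0.5994, 0.2305, 0.081]
tool_rot: [[-0.992, 0.127, 0.001], [0.127, 0.992, 0.0], [-0.001, 0.0, -1.0]]
contact_force: [0.8, 0.0, 0.8]
width: -0.003
grasp_force: 0.6
```

Contact was made at about 0.086 reported. Continue to the stop.

>>> servo_tool([
  [0,0,0,0.7,0],
  [0,0,0,1.4,0],
  [0,0,0,2,0],
])

```text
t: 5.7
tcp_pos: [0.5994, 0.2305, 0.079]
tool_rot: [[-0.992, 0.127, 0.0], [0.127, 0.992, 0.0], [-0.0, 0.0, -1.0]]
contact_force: [1.0, -0.4, 5.2]
width: 0.003
grasp_force: 2.6
```

That's the lower stop (5.2 N). True tip z = reported + 24.5 mm. I'll lift fast and look.

>>> servo_tool([
  [0,0,0,-35,0],
  [0,0,0,-75,0],
  [0,0,0,-110,0],
  [0,0,0,-110,0],
  [0,0,0,-110,0],
  [0,0,0,-110,0],
  [0,0,0,-110,0],
  [0,0,0,-110,0],
  [0,0,0,-110,0],
  [0,0,0,-110,0],
  [0,0,0,-110,0],
  [0,0,0,-110,0],
])

```text
t: 6.7
tcp_pos: [0.5992, 0.2304, 0.1886]
tool_rot: [[-0.992, 0.127, -0.0], [0.127, 0.992, -0.0], [0.0, -0.0, -1.0]]
contact_force: [-0.6, -0.1, 0.7]
width: 0.004
grasp_force: 0.0
```

>>> servo_tool([
  [0,0,-20,-110,0],
  [0,0,-45,-110,0],
  [0,0,-45,-110,0],
  [0,0,-45,-110,0],
  [0,0,-45,-110,0],
  [0,0,-45,-110,0],
  [0,0,-45,-110,0],
])

```text
t: 7.28
tcp_pos: [0.5928, 0.186, 0.2971]
tool_rot: [[-0.992, 0.127, -0.003], [0.127, 0.992, -0.001], [0.003, -0.001, -1.0]]
contact_force: [-0.1, -0.3, 0.3]
width: -0.005
grasp_force: 0.0
```

```bash
python3 -c "
from h import *
go(A,[(7,-47,140),(7,-47,60)])
import cv2
im=[env.get_image(n)[:,:,::-1] for n in('top','scene')]
f=lambda x:cv2.resize(x,(400,400),interpolation=cv2.INTER_CUBIC)
cv2.imwrite('pics/p5.png',np.hstack([f(im[0][180:280,130:230]),f(im[1][90:190,235:335])]))"
```

```text
t 7.28 roll 0.0 F [-0.1 -0.3  0.3]
now in unit mm [ 28.3 -44.8 297.1]
(7, -47, 140) [21.0, -2.0, 157.0]
(7, -47, 60) [21.0, -2.0, 237.0]
```

View pics/p5.png

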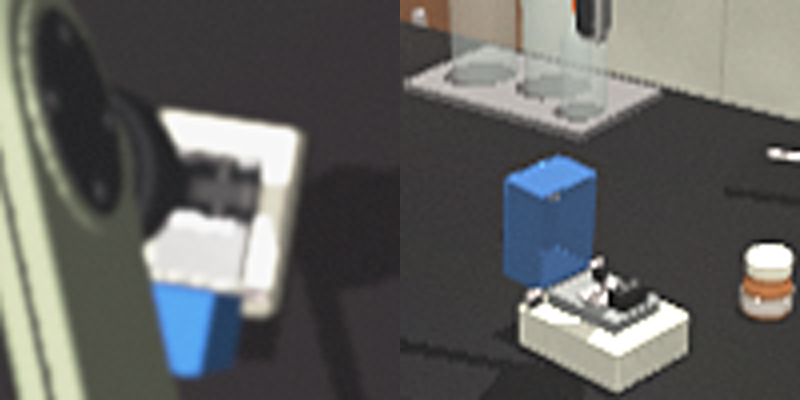

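Hood A is upright and its lever is exposed (scene crop about (598,270)). I'll lower beside the lever on the −y side.

>>> servo_tool([
  [0,10,-1,30,0],
  [0,19,-2,70,0],
  [0,19,-2,110,0],
  [0,19,-2,145,0],
  [0,19,-2,175,0],
  [0,19,-2,200,0],
  [0,19,-2,218,0],
  [0,19,-2,230,0],
  [0,19,-2,237,0],
  [0,19,-2,237,0],
  [0,19,-2,237,0],
])

```text
t: 8.3
tcp_pos: [0.5743, 0.1865, 0.0617]
tool_rot: [[-0.992, 0.127, -0.001], [0.127, 0.992, -0.0], [0.001, -0.0, -1.0]]
contact_force: [0.8, -0.4, -0.0]
width: -0.0
grasp_force: 0.0
```

```bash
python3 -c "
from h import *
go(A,[(9,-6,60)])"
```

```text
t 8.3 roll 0.0 F [ 0.8 -0.4 -0. ]
now in unit mm [  9.9 -46.6  61.7]
(9, -6, 60) [1.0, 41.0, 2.0]
```

>>> servo_tool([
  [0,0,4,0,0],
  [0,0,8,0,0],
  [0,0,11,0,0],
  [0,0,14,0,0],
  [0,0,17,0,0],
  [0,0,20,0,0],
  [0,0,23,0,0],
  [0,0,26,0,0],
  [0,0,29,0,0],
  [0,0,32,0,0],
  [0,0,34,0,0],
  [0,0,36,0,0],
])

```text
t: 9.3
tcp_pos: [0.5797, 0.2217, 0.0641]
tool_rot: [[-0.992, 0.127, 0.002], [0.127, 0.992, -0.0], [-0.002, -0.0, -1.0]]
contact_force: [-1.1, -3.5, 9.9]
width: -0.003
grasp_force: 6.1
```

The tool rode upwards (Fz 9.9 N), possibly on top of the grip. I'll back off clear of the top camera's view and measure the lever.

>>> servo_tool([
  [0,0,30,-15,0],
  [0,0,30,-55,0],
  [0,0,25,-95,0],
  [0,0,0,-130,0],
  [0,0,-35,-140,0],
  [0,0,-70,-140,0],
  [0,0,-105,-140,0],
  [0,0,-140,-140,0],
  [0,0,-160,-140,0],
  [0,0,-160,-140,0],
  [0,0,-160,-140,0],
])

```text
t: 10.22
tcp_pos: [0.5586, 0.0627, 0.2021]
tool_rot: [[-0.992, 0.13, 0.0], [0.13, 0.992, 0.001], [-0.0, 0.001, -1.0]]
contact_force: [-0.1, 1.0, 0.3]
width: -0.001
grasp_force: 0.0
```

```bash
python3 -c "
from h import *
go(A,[(9,-47,140)])
import cv2
im=[env.get_image(n)[:,:,::-1] for n in('top','scene')]
for y in(-14,0,14): print(y,proj(w(A,[(2,y,92)])),proj(w(A,[(2,y,92)]),'scene'))
f=lambda x:cv2.resize(x,(400,480),interpolation=cv2.INTER_CUBIC)
cv2.imwrite('pics/p6.png',np.hstack([f(im[0][195:267,155:215]),f(im[1][130:190,265:315])]))"
```

```text
t 10.22 roll -0.1 F [-0.1  1.   0.3]
now in unit mm [  10.1 -171.4  202.1]
(9, -47, 140) [1.0, 124.0, 62.0]
-14 [[184.07344707 232.97523727]] [[283.14685742 157.13367402]]
0 [[178.89565599 232.20468288]] [[285.7709437  155.83500449]]
14 [[173.72208046 231.43475585]] [[288.36349514 154.55194166]]
```

View pics/p6.png

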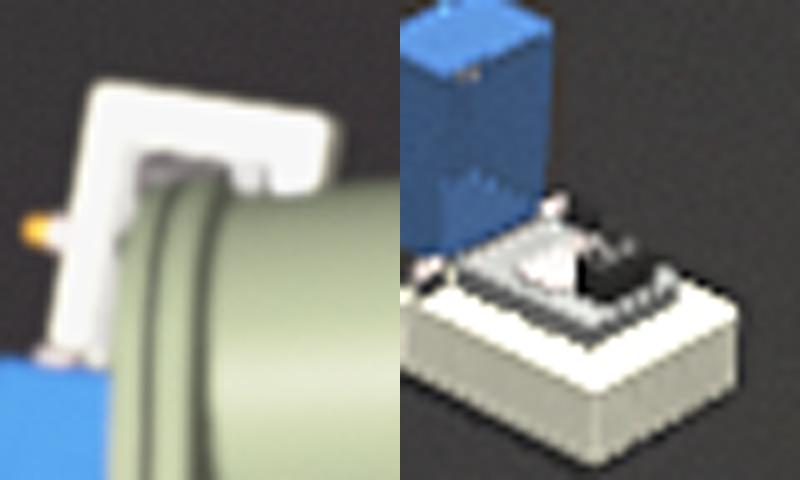

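The scene crop shows the black lever tip at about (577,212), so it has moved to the + side. The forearm hides it in the top view. I'll move behind hood A, which is the next staging point, and measure from there.

>>> servo_tool([
  [0,25,5,0,0],
  [0,55,20,0,0],
  [0,85,45,0,0],
  [0,110,70,0,0],
  [0,130,100,0,0],
  [0,140,130,0,0],
  [0,145,155,0,0],
  [0,145,171,0,0],
  [0,145,171,0,0],
  [0,145,171,0,0],
])

```text
t: 11.15
tcp_pos: [0.4361, 0.2528, 0.2016]
tool_rot: [[-0.992, 0.124, -0.0], [0.124, 0.992, -0.0], [0.0, -0.0, -1.0]]
contact_force: [0.2, -0.1, 0.4]
width: -0.004
grasp_force: 0.0
```

```bash
python3 -c "
from h import *
go(A,[(-135,0,125)])
import cv2
im=env.get_image('top'); np.save('top6.npy',im)
g=im.max(2)
for nm,u in(('A',A),('B',B)):
  print(nm)
  for x in(10,6,2,-2,-6): print(x,[int(v) for v in cv2.remap(g,*[k.reshape(1,-1).astype(np.float32) for k in proj(w(u,[(x,y,90) for y in range(-28,29,4)])).T],cv2.INTER_LINEAR)[0]])
"
```

```text
t 11.15 roll 0.2 F [ 0.2 -0.1  0.4]
now in unit mm [-135.6    1.5  201.6]
(-135, 0, 125) [-1.0, -2.0, 77.0]
A
10 [229, 244, 248, 247, 247, 247, 247, 247, 249, 247, 244, 235, 226, 241, 247]
6 [235, 247, 247, 247, 247, 247, 241, 227, 199, 168, 153, 159, 198, 239, 247]
2 [239, 247, 247, 247, 247, 247, 230, 193, 123, 79, 72, 96, 180, 240, 247]
-2 [234, 246, 247, 247, 247, 247, 246, 233, 208, 188, 172, 163, 204, 243, 247]
-6 [229, 244, 247, 247, 247, 247, 248, 247, 248, 247, 246, 237, 229, 241, 247]
B
10 [247, 235, 234, 246, 248, 247, 247, 248, 248, 245, 246, 248, 248, 242, 226]
6 [247, 237, 235, 246, 247, 247, 247, 248, 219, 178, 197, 243, 248, 243, 226]
2 [247, 237, 237, 247, 247, 247, 248, 243, 148, 79, 113, 221, 248, 246, 227]
-2 [247, 237, 237, 247, 247, 247, 247, 246, 200, 133, 154, 226, 248, 243, 223]
-6 [247, 237, 234, 246, 247, 247, 247, 248, 247, 232, 238, 247, 248, 242, 226]
```

Lever A leans to the + side and is probably close to its stop, but I'm not certain. There's plenty of time, so I'll give it a second, slightly higher push.

>>> servo_tool([
  [0,-30,-10,0,0],
  [0,-65,-25,0,0],
  [0,-100,-40,0,0],
  [0,-130,-50,0,0],
  [0,-145,-50,5,0],
  [0,-145,-50,35,0],
  [0,-145,-50,70,0],
  [0,-145,-50,105,0],
  [0,-145,-50,125,0],
  [0,-145,-50,134,0],
  [0,-145,-50,137,0],
  [0,-145,-50,137,0],
])

```text
t: 12.2
tcp_pos: [0.5741, 0.1833, 0.065]
tool_rot: [[-0.992, 0.128, -0.0], [0.128, 0.992, 0.0], [0.0, 0.0, -1.0]]
contact_force: [0.0, 0.1, 0.3]
width: 0.004
grasp_force: 0.0
```

>>> servo_tool([
  [0,0,8,0,0],
  [0,0,16,0,0],
  [0,0,22,0,0],
  [0,0,26,0,0],
  [0,0,29,0,0],
  [0,0,31,0,0],
  [0,0,33,0,0],
  [0,0,34,0,0],
  [0,0,34,0,0],
])

```text
t: 12.95
tcp_pos: [0.5783, 0.2171, 0.0649]
tool_rot: [[-0.992, 0.127, -0.0], [0.127, 0.992, 0.0], [0.0, 0.0, -1.0]]
contact_force: [0.4, -0.4, 0.1]
width: 0.0
grasp_force: 0.0
```

```bash
python3 -c "
from h import *
go(A,[(9,-6,64)])"
```

```text
t 12.95 roll 0.0 F [ 0.4 -0.4  0.1]
now in unit mm [ 10.  -15.7  64.9]
(9, -6, 64) [1.0, 10.0, 1.0]
```

>>> servo_tool([
  [0,0,1,0,0],
  [0,0,2,0,0],
  [0,0,3,0,0],
  [0,0,4,0,0],
  [0,0,5,0,0],
  [0,0,5,0,0],
])

```text
t: 13.45
tcp_pos: [0.579, 0.2222, 0.0649]
tool_rot: [[-0.992, 0.127, 0.0], [0.127, 0.992, 0.0], [-0.0, 0.0, -1.0]]
contact_force: [0.3, 0.6, -0.5]
width: 0.0
grasp_force: 0.0
```

>>> servo_tool([
  [0,0,1,0,0],
  [0,0,2,0,0],
  [0,0,3,0,0],
  [0,0,3,0,0],
])

```text
t: 13.78
tcp_pos: [0.5794, 0.2252, 0.0649]
tool_rot: [[-0.992, 0.127, 0.0], [0.127, 0.992, 0.0], [-0.0, 0.0, -1.0]]
contact_force: [-1.0, 0.1, -0.1]
width: -0.003
grasp_force: 0.0
```

>>> servo_tool([
  [0,0,1,0,0],
  [0,0,2,0,0],
  [0,0,3,0,0],
  [0,0,4,0,0],
  [0,0,4,0,0],
])

```text
t: 14.2
tcp_pos: [0.5799, 0.2291, 0.0649]
tool_rot: [[-0.992, 0.127, 0.0], [0.127, 0.992, 0.0], [-0.0, 0.0, -1.0]]
contact_force: [-0.2, 0.4, -0.8]
width: 0.006
grasp_force: 0.0
```

>>> servo_tool([
  [0,0,1,0,0],
  [0,0,2,0,0],
  [0,0,3,0,0],
  [0,0,3,0,0],
])

```text
t: 14.53
tcp_pos: [0.5801, 0.2314, 0.0648]
tool_rot: [[-0.992, 0.127, -0.0], [0.127, 0.992, -0.001], [0.0, -0.001, -1.0]]
contact_force: [-0.3, -0.8, 0.3]
width: -0.003
grasp_force: 1.0
```

>>> servo_tool([
  [0,0,1,0,0],
  [0,0,2,0,0],
  [0,0,3,0,0],
  [0,0,3,0,0],
])

```text
t: 14.87
tcp_pos: [0.5801, 0.2322, 0.0646]
tool_rot: [[-0.992, 0.126, -0.002], [0.126, 0.992, -0.005], [0.001, -0.005, -1.0]]
contact_force: [0.3, -8.3, 0.4]
width: -0.002
grasp_force: 4.1
```

>>> servo_tool([
  [0,0,1,0,0],
  [0,0,2,0,0],
  [0,0,2,0,0],
])

```text
t: 15.12
tcp_pos: [0.5801, 0.2325, 0.0645]
tool_rot: [[-0.992, 0.126, -0.003], [0.126, 0.992, -0.008], [0.001, -0.008, -1.0]]
contact_force: [0.2, -12.3, 1.3]
width: 0.002
grasp_force: 6.1
```

A solid stop at 12 N, so lever A is fully over. I'll retreat and go behind hood A.

>>> servo_tool([
  [0,0,-12,0,0],
  [0,0,-12,-35,0],
  [0,0,-12,-75,0],
  [0,0,-10,-115,0],
  [0,0,-6,-137,0],
  [0,35,-4,-137,0],
  [0,75,-2,-137,0],
  [0,115,-2,-137,0],
  [0,145,-2,-137,0],
  [0,145,-2,-137,0],
  [0,145,-2,-137,0],
])

```text
t: 16.03
tcp_pos: [0.4358, 0.254, 0.2027]
tool_rot: [[-0.992, 0.126, 0.001], [0.126, 0.992, 0.002], [-0.001, 0.002, -1.0]]
contact_force: [1.2, -0.9, 0.4]
width: -0.001
grasp_force: 0.0
```

```bash
python3 -c "
from h import *
go(A,[(-130,0,121),(-105,0,121)])
import cv2
im=env.get_image('top')
g=im.max(2)
for nm,u in(('A',A),('B',B)):
  for x in(6,2,-2): print(x,[int(v) for v in cv2.remap(g,*[k.reshape(1,-1).astype(np.float32) for k in proj(w(u,[(x,y,90) for y in range(-28,29,4)])).T],cv2.INTER_LINEAR)[0]])
th=np.array([1.5,1.25,1,.75,.5,.25,.1,0,-.08])
print(np.c_[th,-50+80*np.cos(th)-50*np.sin(th)-11, 60+80*np.sin(th)+50*np.cos(th)-24.5].round(1))
"
```

```text
t 16.03 roll 0.1 F [ 1.2 -0.9  0.4]
now in unit mm [-136.     2.7  202.7]
(-130, 0, 121) [-6.0, -3.0, 82.0]
(-105, 0, 121) [-31.0, -3.0, 82.0]
6 [235, 247, 247, 247, 247, 247, 241, 227, 198, 168, 154, 159, 198, 238, 247]
2 [238, 247, 247, 247, 247, 247, 230, 192, 124, 79, 72, 97, 180, 240, 247]
-2 [234, 246, 247, 247, 247, 247, 246, 233, 207, 188, 170, 163, 204, 243, 247]
6 [247, 237, 235, 246, 247, 247, 247, 248, 219, 178, 197, 243, 248, 243, 226]
2 [247, 237, 237, 247, 247, 247, 248, 243, 147, 79, 113, 222, 248, 246, 227]
-2 [247, 237, 236, 247, 247, 247, 247, 246, 200, 133, 154, 226, 248, 243, 223]
[[ 1.500e+00 -1.052e+02  1.188e+02]
 [ 1.200e+00 -8.320e+01  1.272e+02]
 [ 1.000e+00 -5.980e+01  1.298e+02]
 [ 8.000e-01 -3.650e+01  1.266e+02]
 [ 5.000e-01 -1.480e+01  1.177e+02]
 [ 2.000e-01  4.100e+00  1.037e+02]
 [ 1.000e-01  1.360e+01  9.320e+01]
 [ 0.000e+00  1.900e+01  8.550e+01]
 [-1.000e-01  2.270e+01  7.890e+01]]
```

Lever A's reading hasn't changed, so it was already at the stop. Now I'll swing hood A shut.

>>> servo_tool([
  [0,0,-3,30,0],
  [0,0,-3,60,0],
  [0,0,-3,84,0],
  [0,0,-3,84,0],
  [0,-14,-3,84,0],
  [0,-25,-3,84,0],
  [0,-33,-3,83,0],
  [0,-42,-3,80,0],
  [0,-53,-3,76,0],
  [0,-64,-3,74,0],
  [0,-76,-3,73,0],
  [0,-88,-3,74,0],
])

```text
t: 17.08
tcp_pos: [0.5256, 0.2391, 0.129]
tool_rot: [[-0.992, 0.128, 0.002], [0.128, 0.992, 0.001], [-0.002, 0.001, -1.0]]
contact_force: [-0.4, 0.3, 2.3]
width: 0.004
grasp_force: 0.9
```

```bash
python3 -c "
from h import *
go(A,[(-36,0,126.6),(-15,0,117.7),(4,0,104),(14,0,93),(19,0,85.5),(22,0,79)])"
```

```text
t 17.08 roll -0.0 F [-0.4  0.3  2.3]
now in unit mm [-45.1  -0.7 129. ]
(-36, 0, 126.6) [-9.0, 1.0, 2.0]
(-15, 0, 117.7) [-30.0, 1.0, 11.0]
(4, 0, 104) [-49.0, 1.0, 25.0]
(14, 0, 93) [-59.0, 1.0, 36.0]
(19, 0, 85.5) [-64.0, 1.0, 44.0]
(22, 0, 79) [-67.0, 1.0, 50.0]
```

>>> servo_tool([
  [0,-8,0,2,0],
  [0,-19,0,6,0],
  [0,-30,0,11,0],
  [0,-40,0,17,0],
  [0,-49,0,25,0],
  [0,-55,0,31,0],
  [0,-59,0,36,0],
  [0,-62,0,40,0],
  [0,-64,0,43,0],
  [0,-65,0,45,0],
  [0,-66,0,46,0],
  [0,-67,0,47,0],
])

```text
t: 18.08
tcp_pos: [0.5905, 0.2309, 0.0817]
tool_rot: [[-0.992, 0.127, 0.002], [0.127, 0.992, 0.001], [-0.001, 0.001, -1.0]]
contact_force: [2.2, -0.4, 1.9]
width: 0.0
grasp_force: 1.0
```

>>> servo_tool([
  [0,-1,0,0.7,0],
  [0,-2,0,1.4,0],
  [0,-2,0,2,0],
  [0,-2,0,2.5,0],
  [0,-2,0,3,0],
])

```text
t: 18.5
tcp_pos: [0.5915, 0.2306, 0.0793]
tool_rot: [[-0.992, 0.128, -0.001], [0.128, 0.992, 0.001], [0.001, 0.0, -1.0]]
contact_force: [-5.4, -0.7, 16.7]
width: -0.001
grasp_force: 8.1
```

At the stop (16.7 N). I'll lift away.

>>> servo_tool([
  [0,0,0,-5,0],
  [0,0,0,-20,0],
  [0,0,0,-55,0],
  [0,0,0,-95,0],
  [0,0,0,-125,0],
  [0,0,0,-125,0],
  [0,0,0,-125,0],
])

```text
t: 19.08
tcp_pos: [0.5925, 0.2305, 0.2038]
tool_rot: [[-0.992, 0.127, 0.002], [0.127, 0.992, 0.001], [-0.001, 0.001, -1.0]]
contact_force: [-0.9, -0.3, 0.1]
width: -0.002
grasp_force: 0.0
```

```bash
python3 -c "
from h import *
go(B,[(-135,0,204),(-135,0,119)])"
```

```text
t 19.08 roll 4.6 F [-0.9 -0.3  0.1]
now in unit mm [-68.7 410.1 203.8]
(-135, 0, 204) [99.0, -403.0, -1.0]
(-135, 0, 119) [99.0, -404.0, 84.0]
```

>>> servo_tool([
  [0,20,-15,0,0],
  [0,45,-45,0,0],
  [0,65,-80,0,0],
  [0,80,-118,0,1],
  [0,90,-156,0,2],
  [0,99,-195,0,3],
  [0,99,-234,0,4],
  [0,99,-273,0,4.6],
  [0,99,-312,0,4.6],
  [0,99,-350,0,4.6],
  [0,99,-385,0,4.6],
  [0,99,-403,0,4.6],
])

```text
t: 20.08
tcp_pos: [0.4403, -0.1594, 0.2003]
tool_rot: [[-0.978, 0.209, -0.005], [0.209, 0.978, 0.001], [0.005, -0.0, -1.0]]
contact_force: [0.1, -0.0, -0.2]
width: 0.0
grasp_force: 0.0
```

>>> servo_tool([
  [0,0,0,0,0],
  [0,0,0,0,0],
  [0,0,0,0,0],
])

```text
t: 20.33
tcp_pos: [0.4418, -0.1558, 0.2013]
tool_rot: [[-0.978, 0.206, -0.003], [0.206, 0.978, 0.002], [0.004, 0.001, -1.0]]
contact_force: [-0.6, 0.6, -0.1]
width: 0.005
grasp_force: 0.0
```

```bash
python3 -c "
from h import *
go(B,[(-135,0,119)])
import cv2
im=[env.get_image(n)[:,:,::-1] for n in('top','scene')]
f=lambda x:cv2.resize(x,(400,400),interpolation=cv2.INTER_CUBIC)
cv2.imwrite('pics/p7.png',np.hstack([f(im[0][180:300,145:265]),f(im[1][90:270,160:340])]))"
```

```text
t 20.33 roll -0.0 F [-0.6  0.6 -0.1]
now in unit mm [-136.7    1.   201.3]
(-135, 0, 119) [-2.0, -1.0, 82.0]
```

View pics/p7.png

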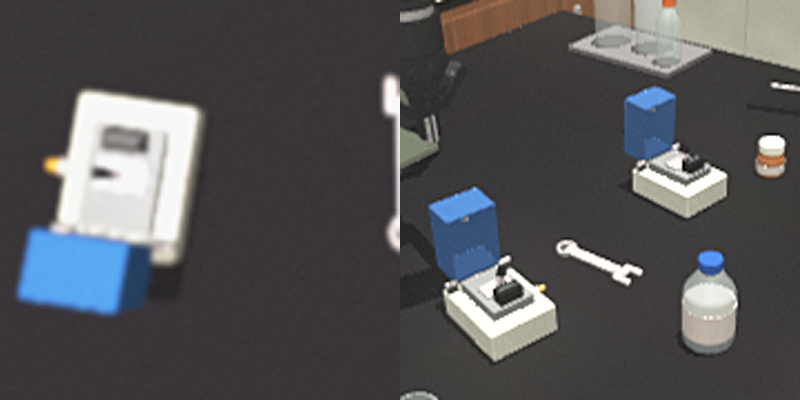

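Hood A has sprung open again (scene crop about (650,120)). My final press was too quick, so the latch probably cycled twice. I'll do hood B now with a slow last stretch, check it numerically, then redo A the same way.

>>> servo_tool([
  [0,0,-1,30,0],
  [0,0,-1,60,0],
  [0,0,-1,82,0],
  [0,0,-1,82,0],
  [0,-14,-1,82,0],
  [0,-25,-1,82,0],
  [0,-33,-1,81,0],
  [0,-42,-1,78,0],
  [0,-53,-1,74,0],
  [0,-64,-1,72,0],
  [0,-76,-1,71,0],
  [0,-88,-1,72,0],
])

```text
t: 21.43
tcp_pos: [0.5298, -0.1761, 0.1323]
tool_rot: [[-0.978, 0.206, 0.002], [0.206, 0.978, -0.001], [-0.002, -0.0, -1.0]]
contact_force: [-1.3, 0.4, 1.6]
width: -0.0
grasp_force: 0.7
```

```bash
python3 -c "
from h import *
go(B,[(-36,0,126.6),(-15,0,117.7),(4,0,104),(10,0,98),(14,0,93),(19,0,85.5),(22,0,79)])"
```

```text
t 21.43 roll -0.0 F [-1.3  0.4  1.6]
now in unit mm [-46.3  -0.7 132.3]
(-36, 0, 126.6) [-10.0, 1.0, 6.0]
(-15, 0, 117.7) [-31.0, 1.0, 15.0]
(4, 0, 104) [-50.0, 1.0, 28.0]
(10, 0, 98) [-56.0, 1.0, 34.0]
(14, 0, 93) [-60.0, 1.0, 39.0]
(19, 0, 85.5) [-65.0, 1.0, 47.0]
(22, 0, 79) [-68.0, 1.0, 53.0]
```

>>> servo_tool([
  [0,-8,0,1,0],
  [0,-16,0,4,0],
  [0,-24,0,7,0],
  [0,-32,0,11,0],
  [0,-40,0,16,0],
  [0,-46,0,20,0],
  [0,-51,0,24,0],
  [0,-54,0,27,0],
  [0,-57,0,29,0],
  [0,-59,0,31,0],
  [0,-60,0,32,0],
  [0,-60,0,32,0],
])

```text
t: 22.43
tcp_pos: [0.5868, -0.1882, 0.0984]
tool_rot: [[-0.978, 0.207, -0.001], [0.207, 0.978, 0.0], [0.001, 0.0, -1.0]]
contact_force: [-0.4, -0.2, -0.9]
width: 0.002
grasp_force: 0.2
```

>>> servo_tool([
  [0,-0.6,0,0.6,0],
  [0,-1.2,0,1.2,0],
  [0,-1.7,0,1.8,0],
  [0,-2.2,0,2.4,0],
  [0,-2.6,0,3,0],
  [0,-3,0,3.6,0],
  [0,-3.4,0,4.2,0],
  [0,-3.8,0,4.8,0],
  [0,-4.2,0,5.4,0],
  [0,-4.6,0,6,0],
  [0,-5,0,6.6,0],
  [0,-5.4,0,7.2,0],
])

```text
t: 23.43
tcp_pos: [0.593, -0.1895, 0.0919]
tool_rot: [[-0.978, 0.207, 0.001], [0.207, 0.978, -0.0], [-0.001, 0.0, -1.0]]
contact_force: [0.3, 0.1, 2.1]
width: 0.001
grasp_force: 0.9
```

>>> servo_tool([
  [0,-0.4,0,0.5,0],
  [0,-0.8,0,1,0],
  [0,-1.1,0,1.5,0],
  [0,-1.4,0,2,0],
  [0,-1.7,0,2.5,0],
  [0,-2,0,3,0],
  [0,-2,0,3.5,0],
  [0,-2,0,4,0],
])

```text
t: 24.1
tcp_pos: [0.5941, -0.1897, 0.0873]
tool_rot: [[-0.978, 0.207, -0.001], [0.207, 0.978, 0.0], [0.001, 0.0, -1.0]]
contact_force: [0.5, -0.0, 1.3]
width: -0.002
grasp_force: 0.6
```

>>> servo_tool([
  [0,0,0,0.5,0],
  [0,0,0,1,0],
  [0,0,0,1.5,0],
  [0,0,0,2,0],
  [0,0,0,2.5,0],
  [0,0,0,3,0],
  [0,0,0,3.5,0],
  [0,0,0,4,0],
  [0,0,0,4.5,0],
  [0,0,0,5,0],
  [0,0,0,5.5,0],
  [0,0,0,6,0],
])

```text
t: 25.1
tcp_pos: [0.5946, -0.1899, 0.0817]
tool_rot: [[-0.978, 0.207, 0.0], [0.207, 0.978, -0.0], [-0.0, 0.0, -1.0]]
contact_force: [1.9, 0.3, 1.4]
width: 0.003
grasp_force: 1.0
```

>>> servo_tool([
  [0,0,0,0.4,0],
  [0,0,0,0.8,0],
  [0,0,0,1.2,0],
  [0,0,0,1.6,0],
  [0,0,0,2,0],
  [0,0,0,2,0],
])

```text
t: 25.6
tcp_pos: [0.5947, -0.1899, 0.0799]
tool_rot: [[-0.978, 0.207, 0.001], [0.207, 0.978, -0.0], [-0.001, 0.0, -1.0]]
contact_force: [1.4, -1.2, 3.1]
width: -0.001
grasp_force: 1.4
```

>>> servo_tool([
  [0,0,0,0.3,0],
  [0,0,0,0.6,0],
  [0,0,0,0.9,0],
  [0,0,0,0.9,0],
])

```text
t: 25.93
tcp_pos: [0.5947, -0.1899, 0.0797]
tool_rot: [[-0.978, 0.207, 0.001], [0.207, 0.978, -0.0], [-0.001, -0.0, -1.0]]
contact_force: [-0.2, 0.0, 6.3]
width: 0.001
grasp_force: 3.5
```

>>> servo_tool([
  [0,0,0,-5,0],
  [0,0,0,-15,0],
  [0,0,0,-45,0],
  [0,0,0,-85,0],
  [0,0,0,-125,0],
  [0,35,0,-125,0],
  [0,75,0,-125,0],
  [0,115,0,-125,0],
  [0,150,0,-125,0],
  [0,150,0,-125,0],
  [0,150,0,-125,0],
  [0,150,0,-125,0],
])

```text
t: 26.93
tcp_pos: [0.4482, -0.159, 0.2044]
tool_rot: [[-0.978, 0.207, 0.001], [0.207, 0.978, -0.0], [-0.001, -0.0, -1.0]]
contact_force: [0.4, -0.3, -0.1]
width: -0.0
grasp_force: 0.0
```

```bash
cat >> h.py <<'E'
def closed():
    im=env.get_image("top"); o=env.read_state()["t"]
    for n,u in(("A",A),("B",B)):
        uv=proj(w(u,[(10,0,110),(-20,20,110),(-20,-20,110),(40,-20,110),(28,0,110)])).round().astype(int)
        print(n,[im[v,x].tolist() for x,v in uv])
    print("t",o)
E
python3 -c "
from h import *
closed(); go(A,[(-135,0,203)])"
```

```text
A [[249, 249, 249], [246, 246, 243], [229, 227, 226], [164, 160, 157], [143, 137, 138]]
B [[91, 163, 237], [88, 165, 238], [87, 163, 238], [148, 175, 224], [219, 213, 210]]
t 26.9833
t 26.98 roll -4.6 F [0.7 0.6 0.8]
now in unit mm [ -70.6 -405.5  204.2]
(-135, 0, 203) [97.0, 399.0, 1.0]
```

Hood B is latched: blue shows at the shut plane and the pad is where it should be. Now hood A again, slowly.

>>> servo_tool([
  [0,8,20,0,0],
  [0,16,55,0,0],
  [0,25,94,0,-1],
  [0,34,133,0,-2],
  [0,43,172,0,-3],
  [0,52,211,0,-4],
  [0,61,250,0,-4.6],
  [0,70,289,0,-4.6],
  [0,79,328,0,-4.6],
  [0,88,365,0,-4.6],
  [0,97,390,0,-4.6],
  [0,97,399,0,-4.6],
])

```text
t: 27.98
tcp_pos: [0.4355, 0.256, 0.2033]
tool_rot: [[-0.992, 0.123, -0.001], [0.123, 0.992, 0.001], [0.001, 0.001, -1.0]]
contact_force: [0.2, 0.2, 0.1]
width: 0.001
grasp_force: 0.0
```

>>> servo_tool([
  [0,0,0,0,0],
  [0,0,0,0,0],
  [0,0,0,0,0],
])

```text
t: 28.23
tcp_pos: [0.4356, 0.2505, 0.2036]
tool_rot: [[-0.992, 0.128, -0.001], [0.128, 0.992, -0.001], [0.0, -0.001, -1.0]]
contact_force: [-0.1, -0.3, -1.1]
width: -0.005
grasp_force: 0.0
```

```bash
python3 -c "
from h import *
closed(); go(A,[(-135,0,119)])"
```

```text
A [[249, 249, 249], [246, 246, 243], [229, 228, 227], [163, 159, 156], [144, 138, 138]]
B [[91, 163, 237], [85, 164, 238], [87, 164, 238], [148, 175, 224], [219, 212, 209]]
t 28.2833
t 28.28 roll -0.1 F [-0.3 -0.4  0. ]
now in unit mm [-135.8   -1.   203.7]
(-135, 0, 119) [-1.0, 1.0, 85.0]
```

>>> servo_tool([
  [0,0,1,30,0],
  [0,0,1,60,0],
  [0,0,1,84,0],
  [0,0,1,84,0],
  [0,-14,1,84,0],
  [0,-25,1,84,0],
  [0,-33,1,83,0],
  [0,-42,1,80,0],
  [0,-53,1,76,0],
  [0,-64,1,74,0],
  [0,-76,1,73,0],
  [0,-88,1,74,0],
])

```text
t: 29.28
tcp_pos: [0.5244, 0.2413, 0.1309]
tool_rot: [[-0.992, 0.128, 0.002], [0.128, 0.992, 0.001], [-0.002, 0.001, -1.0]]
contact_force: [-0.9, 0.2, 2.1]
width: 0.001
grasp_force: 1.0
```

>>> servo_tool([
  [0,-8,0,1,0],
  [0,-16,0,4,0],
  [0,-24,0,7,0],
  [0,-32,0,11,0],
  [0,-40,0,16,0],
  [0,-46,0,20,0],
  [0,-51,0,24,0],
  [0,-54,0,27,0],
  [0,-57,0,29,0],
  [0,-59,0,31,0],
  [0,-60,0,32,0],
  [0,-60,0,32,0],
])

```text
t: 30.28
tcp_pos: [0.5817, 0.2336, 0.0973]
tool_rot: [[-0.992, 0.127, -0.001], [0.127, 0.992, -0.0], [0.001, -0.0, -1.0]]
contact_force: [-0.2, -0.6, 0.2]
width: 0.002
grasp_force: 0.2
```

>>> servo_tool([
  [0,-0.6,0,0.6,0],
  [0,-1.2,0,1.2,0],
  [0,-1.8,0,1.8,0],
  [0,-2.4,0,2.4,0],
  [0,-3,0,3,0],
  [0,-3.5,0,3.6,0],
  [0,-4,0,4.2,0],
  [0,-4.5,0,4.8,0],
  [0,-5,0,5.4,0],
  [0,-5.5,0,6,0],
  [0,-6,0,6.6,0],
  [0,-6.4,0,7.2,0],
])

```text
t: 31.28
tcp_pos: [0.5886, 0.2329, 0.0905]
tool_rot: [[-0.992, 0.127, 0.0], [0.127, 0.992, 0.0], [-0.0, 0.0, -1.0]]
contact_force: [-0.8, 0.9, 0.6]
width: 0.001
grasp_force: 0.4
```

>>> servo_tool([
  [0,-0.4,0,0.5,0],
  [0,-0.8,0,1,0],
  [0,-1.1,0,1.5,0],
  [0,-1.4,0,2,0],
  [0,-1.7,0,2.5,0],
  [0,-2,0,3,0],
  [0,-2,0,3.5,0],
  [0,-2,0,4,0],
])

```text
t: 31.95
tcp_pos: [0.591, 0.2326, 0.0868]
tool_rot: [[-0.992, 0.127, 0.001], [0.127, 0.992, 0.0], [-0.001, 0.0, -1.0]]
contact_force: [0.7, -0.9, 0.6]
width: -0.002
grasp_force: 0.6
```

>>> servo_tool([
  [0,0,0,0.5,0],
  [0,0,0,1,0],
  [0,0,0,1.5,0],
  [0,0,0,2,0],
  [0,0,0,2.5,0],
  [0,0,0,3,0],
  [0,0,0,3.5,0],
  [0,0,0,4,0],
  [0,0,0,4.5,0],
  [0,0,0,5,0],
  [0,0,0,5.5,0],
  [0,0,0,5.5,0],
])

```text
t: 32.95
tcp_pos: [0.5905, 0.2327, 0.0811]
tool_rot: [[-0.992, 0.127, 0.0], [0.127, 0.992, 0.0], [-0.0, 0.0, -1.0]]
contact_force: [-0.2, -0.7, 2.4]
width: -0.001
grasp_force: 0.8
```

>>> servo_tool([
  [0,0,0,0.4,0],
  [0,0,0,0.8,0],
  [0,0,0,1.2,0],
  [0,0,0,1.6,0],
  [0,0,0,2,0],
  [0,0,0,2,0],
])

```text
t: 33.45
tcp_pos: [0.5907, 0.2327, 0.0798]
tool_rot: [[-0.992, 0.127, 0.001], [0.127, 0.992, 0.0], [-0.001, 0.0, -1.0]]
contact_force: [0.5, -0.0, 4.5]
width: 0.001
grasp_force: 2.4
```

>>> servo_tool([
  [0,0,0,-5,0],
  [0,0,0,-15,0],
  [0,0,0,-45,0],
  [0,0,0,-85,0],
  [0,0,0,-125,0],
  [0,35,0,-125,0],
  [0,75,0,-125,0],
  [0,115,0,-125,0],
  [0,150,0,-125,0],
  [0,150,0,-125,0],
  [0,150,0,-125,0],
  [0,150,0,-125,0],
])

```text
t: 34.45
tcp_pos: [0.4421, 0.252, 0.2048]
tool_rot: [[-0.992, 0.127, 0.001], [0.127, 0.992, 0.001], [-0.001, 0.001, -1.0]]
contact_force: [-0.5, -0.2, -0.6]
width: 0.002
grasp_force: 0.0
```

>>> servo_tool([
  [0,0,0,0,0],
  [0,0,0,0,0],
  [0,0,0,0,0],
  [0,0,0,0,0],
  [0,0,0,0,0],
  [0,0,0,0,0],
  [0,0,0,0,0],
  [0,0,0,0,0],
  [0,0,0,0,0],
  [0,0,0,0,0],
])

```text
t: 35.28
tcp_pos: [0.4417, 0.2518, 0.2042]
tool_rot: [[-0.992, 0.127, 0.0], [0.127, 0.992, 0.0], [-0.0, 0.0, -1.0]]
contact_force: [0.5, 0.3, -0.6]
width: 0.0
grasp_force: 0.0
```

```bash
python3 -c "
from h import *
closed()
im=env.get_image('top').astype(int); o=np.load('top6.npy').astype(int)
d=abs(im-o).max(2)>40
for n,(x,y) in dict(bottle=(282,148),jar=(127,203),beaker=(413,200),wrench=(267,230)).items(): print(n,d[y-25:y+30,x-18:x+18].sum())"
```

```text
A [[94, 168, 240], [87, 166, 239], [92, 170, 241], [133, 179, 238], [226, 219, 217]]
B [[92, 165, 237], [88, 165, 239], [86, 163, 238], [150, 178, 226], [219, 212, 209]]
t 35.3333
bottle 0
jar 0
beaker 0
wrench 0
```

Both hoods are latched and nothing else has moved, so I'm handing in.

```bash
python3 -c "
from plant import env
print(env.job_done())"
```

```text
the job is handed in; nothing more can be done
None
```

Job handed in at about 35 s: hood A was released, lever A pushed to its +y stop, and both hoods latched shut with the bottle, jar, beaker and wrench unmoved in the top image; hood A's first closing sprang open again, so it took a second, slower press after hood B, and lever B was never touched.

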